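# Tip the sherd cradle to the gauge mark and hold

## Task

Stand the angle gauge in the pocket of the tilting cradle, its dial facing the same side as the cradle's lock knob, and let go of it. Then press the tray down by its rubber pad, without sending the sherd sliding, until the gauge's swinging needle has settled inside the red band, and finish holding it there with the needle at rest, so that I can tighten the lock knob; leave the other things on the bench alone.

Things in the scene. Friction and masses are not known exactly. Their poses are not given: they have to be found in the camera images.
- cradle: fixed tilting cradle: grey base 160 x 170 mm, two uprights (77 mm either side in x, 89 mm high) carrying an aluminium tray on a hinge. Origin under the hinge at bench level; -x is its front, with the black lock knob (95 mm in front of the origin, 75 mm high). The tray runs along y, from 109 mm on the -y side to 127 mm on the +y side, and is 112 mm wide
- tray_axis (a point): middle of the tray's hinge axis, 75 mm above the bench; the axis runs along the cradle's x
- tray (a joint): tilt of the tray, rad: 0 level, resting on its stop by its own weight; grows as the rubber pad end (cradle +y) goes down, up to 0.5. Nearly free hinge: it falls back to 0 when let go. Pressing the pad down takes about 2 to 4 N
- press_pad (a point): centre of the top of the black rubber press pad (40 x 34 mm) at the tray's light end, 108 mm from the hinge axis towards cradle +y, 2 mm above the axis when level; a wooden ledge 24 mm inboard of this point stands 5 mm higher than the pad; turns with the tray (own axes as the cradle's when level)
- pocket (a point): centre of the floor of the rectangular pocket for the gauge foot, on the tray's heavy end, 53 mm from the hinge axis towards cradle -y and 74 mm above the bench; opening 33 mm (x) by 83 mm (y), 10 mm deep, chamfered mouth; axes as the tray's
- angle_gauge: loose gravity angle gauge, 0.25 kg, standing on the bench: aluminium foot 30 mm (x) by 80 mm (y) by 16 mm high, black case 26 mm thick (x) by 82 mm wide up to 90 mm, then a ribbed neck to grip, 22 mm thick (x) by 48 mm wide, up to 115 mm. Origin: centre of the underside; z up; the white dial is on its -x face
- neck (a point): point to grip inside the gauge's neck, 103 mm above its underside; grip across the 22 mm (gauge x)
- dial_face (a point): centre of the white dial on the gauge's -x face, 51 mm above its underside, 13 mm in front of its middle; dial 72 mm across
- needle (a joint): black weighted needle on the dial, swings freely so that its tip always comes to rest pointing up. Value: angle of the tip from the gauge's own top, rad, positive towards the gauge's -y (to the right as one looks at the dial); with the gauge seated dial to the front it comes to rest at the tray's tilt, a second or two after the tray stops
- needle_tip (a point): tip of the needle, 29 mm from its pivot; z along the needle
- red_band (a joint): setting of the red band on the dial's rim, rad, measured as the needle's angle (0.17 to 0.40); already set, it stays put. The band is 0.085 rad to either side of this value
- band_mid (a point): middle of the red band, 29 mm from the dial centre; z points radially outward through it
- sherd: loose red-brown pottery sherd, 94 x 69 x 14 mm, 50 g, lying on the cork lining of the tray between the pocket and a low wooden ledge beside the pad; origin under its middle
- beaker: bystander: clear beaker, 62 mm across, 78 mm tall; origin under its middle
- spatula: bystander: spatula with a wooden handle, 185 mm long, lying; origin under its middle
- wash_bottle: bystander: white wash bottle, 72 mm across, 164 mm tall; origin under its middle
- lens: bystander: black hand lens, 187 mm long, lying; origin under its middle
- lamp_head (a point): obstacle: middle of the underside of the bench lamp's round head, 176 mm across, that hangs over the far part of the bench about 335 mm up (its post stands far left); never moves. Carry things past it on the robot's side, clear of the wrist and gripper
There are look-alikes about, which are no part of the job. There is more than one size of the angle_gauge; the job needs the larger. What is shaped like the sherd but blue is not meant.

How it is judged:
By the outcome, as a careful person would: the job done as asked, in the order asked, and still so for the second after the job is handed in, while the arm keeps its last pose, push and grip.
It also fails if it takes over 51 s, if anything falls off the work surface, if the arm or the gripper's body presses on something with over 40 N, if the wrist force passes 120 N, or if a joint passes its speed limit or range.

## Robot

A 6-joint arm with a two-finger parallel gripper is mounted at the origin on the work surface; the furniture and walls round the work are solid. World frame = base frame: x ahead of the robot, y to its left, z up, the work surface at z = 0. Lengths are in m, angles in rad, forces in N, time in s.
With the tool pointing down it reaches from about 0.275 to 0.75 m from the base axis. Payload 10.2 kg.
Tool frame: the origin (TCP) lies on the centre line of the jaws, within the pads' length; the fingertips stand robot.finger_overhang ahead of it and the grasp point (between the pads) is the TCP (robot.finger_overhang is the distance from the TCP to the fingertips, in m); z points along the fingers, y is the line along which they close (so a half turn about z gives the same grasp; the last joint's range is limited). The gripper opens to 85 mm and grips with 20 to 120 N. Pads are 22 mm wide; open, the fingers measure 114 mm over their backs; the gripper's body (76 mm by 85 mm) begins 54 mm behind the grasp point. The pads swing forward as they close: fully open they stand 13 mm farther back than shut.
Start: joints at [1.069, 0.313, 1.498, -0, 1.331, -0.223], TCP at [0.144, 0.505, 0.25] pointing down, gripper open.
Joint ranges: [-2.94, 2.94], [-0.97, 2.17], [0.19, 2.56], [-1.23, 4.37], [0.02, 3.11], [-2.88, 2.88]. Speed limits (rad/s): [2.39, 2.39, 3.01, 3.14, 3.14, 3.14].

## Interface

Orientations are given as a rotation vector (axis times angle).
In Python, from plant import status, read_camera, get_calibration, workorder, robot gives the robot as it stands. The module is installed in compiled form; this text tells all that it offers.
- The arm moves only by the tool drive_tool, never from a script. Its argument "rows" is a list of rows, each a list of 6 numbers: the shift along the tool's x, y, z in m, then the turn, a rotation vector about the tool's x, y, z in degrees. A call has 1 to 5 rows; each row is the pose to reach, as a shift and turn from the pose commanded when the call began, along the tool's axes at that moment; what a row does not reach only later rows make up. A row lasts 1/8 s, in which the tool goes at most 62.5 mm and 10.7 degrees, less where a joint would pass 70% of its speed; a pose out of reach is approached as far as the arm can. A call with a gripper value outside its range is refused whole. "gripper" is the opening, from -1 (shut) to 1 (fully open), set as the call begins (left out, the last holds). The fingers move at their own pace and stop on an object; "grip_force" is the grip in N (left out, the last holds). Time passes only in rows, so rows that repeat a pose let the fingers close. It gives the time, the measured TCP pose, the force, the opening and the grip force at its end, in the units of the state.
- status.get_obs(): the state, without advancing time (a new reading comes with each control period).
- read_camera(name): name is "scene" or "top"; returns (picture, depth): 480x640x3 uint8, red, green, blue; 480x640 float32, m along the optical axis (not along the pixel's ray), 0 where there is no reading.
- get_calibration(name): a dict with "mtx" (3x3 intrinsics, pixels), "rvec" (rotation vector, rad) and "tvec" (3), from world to camera coordinates, as OpenCV has them. Camera axes: x right, y down, z forward; pixel columns grow to the right and rows downward; lengths in m; the calibration is good to about 2 mm. A picture is of the moment at which its call begins. get_calibration takes no time and is no camera call.
- workorder.hand_in(): hands the job in; it is judged then, once.
The state is a dict: "time": time; "joint_pos": joint angles; "dq": joint speeds; "joint_torque": joint torques, N m; "tool_pos": TCP position; "ee_rot": TCP orientation; "ft_force": force on the tool from outside, world axes, zero at the start; "torque": the same for the moment, N m; "finger_gap": finger opening in m; "finger_force": force on a finger pad.
Only numpy, scipy, OpenCV 4.12 (cv2) and the standard library are available. Lean on these libraries where they do the work, as an engineer would, in place of code of your own. Each camera call takes 0.05 s, during which the arm holds its last target. There are 200 camera calls.

## Working session

There is one attempt and no reset: what is moved stays moved. The work goes in short steps, Python scripts to look and compute and a tool call to move; the robot and the scene stay as the last step left them, time stands still between calls to the robot, and variables do not carry over. Pictures are saved under pics/ and viewed, at most 10 in all, crops included, and the job is handed in when it is done.

Besides the shell and the picture viewer there is one more tool, called after "Request:" by a JSON object that holds its "api" and its "payload", one argument or row to a line. drive_tool: Moves the arm, as the interface text tells. Its arguments: {"type":"object","properties":{"rows":{"type":"array","items":{"type":"array","items":{"type":"number"}}},"gripper":{"type":"number"},"grip_force":{"type":"number"}},"required":["rows"]}

```bash
mkdir -p pics; cat > h.py <<'E'
import numpy as np, cv2
from scipy.spatial.transform import Rotation as R
from plant import status, read_camera, get_calibration, workorder, robot
def cam(n):
    c=get_calibration(n); return np.array(c["mtx"]),R.from_rotvec(np.ravel(c["rvec"])).as_matrix(),np.ravel(c["tvec"])
def cloud(n,d):
    K,Rm,t=cam(n); v,u=np.mgrid[:480,:640]
    p=np.stack([(u-K[0,2])/K[0,0]*d,(v-K[1,2])/K[1,1]*d,d],-1)
    P=(p-t)@Rm; P[d==0]=np.nan; return P
def shot(n,name=None):
    p,d=read_camera(n)
    if name: cv2.imwrite(f"pics/{name}.png",p[...,::-1])
    return p,d,cloud(n,d)
def proj(n,X):
    K,Rm,t=cam(n); q=(np.atleast_2d(X)@Rm.T+t)@K.T; return q[:,:2]/q[:,2:]
E
python3 - <<'E'
from h import *
for n in("scene","top"):
    p,d,P=shot(n,n); np.savez(f"{n}.npz",p=p,d=d,P=P)
    K,Rm,t=cam(n); print(n,-Rm.T@t,Rm[2])
o=status.get_obs();print({k:np.round(v,3) for k,v in o.items()},robot.finger_overhang)
E
```

```text
scene [-0.07396223 -0.65940796  1.28955583] [ 0.36583085  0.53297556 -0.76295796]
top [0.31005871 0.07327195 1.28991763] [ 0.12721566  0.02185571 -0.99163426]
{'time': np.float64(0.1), 'joint_pos': array([ 1.069,  0.313,  1.498, -0.   ,  1.331, -0.223]), 'dq': array([ 0.001, -0.001, -0.003, -0.001,  0.   , -0.   ]), 'joint_torque': array([ 2.0000e-03, -4.1290e+01, -2.6014e+01, -0.0000e+00,  3.0000e-03,
        0.0000e+00]), 'tool_pos': array([0.144, 0.505, 0.25 ]), 'ee_rot': array([-4.360e-01, -3.111e+00,  2.000e-03]), 'ft_force': array([0.658, 0.387, 0.366]), 'torque': array([-0.026, -0.014, -0.015]), 'finger_force': np.float64(0.0), 'finger_gap': np.float64(0.086)} 0.019
```

View pics/scene.png

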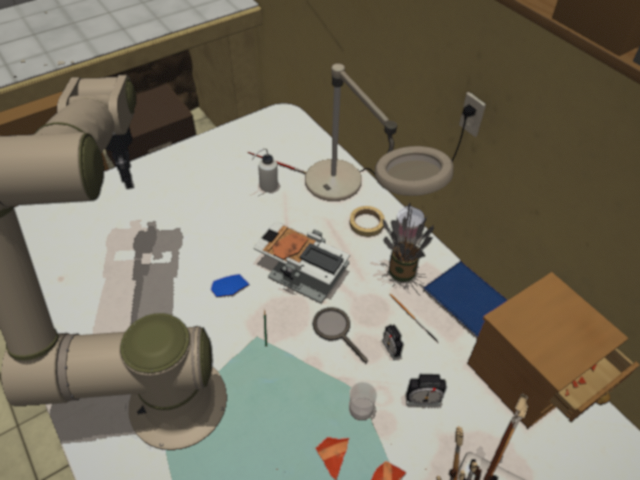

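View pics/top.png

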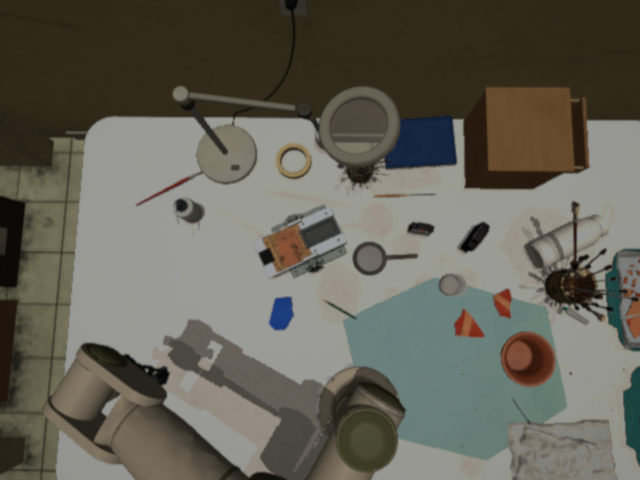

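The scene view shows two gauges, at scene (393,341)/top (421,229) and scene (427,389)/top (475,237). The second looks larger. The cradle is at scene (303,262)/top (300,242), with the pad at its left end (266,256 top) and the knob towards the robot. I'll measure heights and confirm in a crop.

```bash
python3 - <<'E'
from h import *
S=np.load("scene.npz");T=np.load("top.npz")
P=T["P"]
def comp(n,Z,u0,u1,v0,v1,zlo,zhi):
    q=Z["P"][v0:v1,u0:u1].reshape(-1,3); q=q[(q[:,2]>zlo)&(q[:,2]<zhi)]
    r=cv2.minAreaRect((q[:,:2]*1000).astype(np.float32)); print(n,len(q),"zmax",np.round(np.nanpercentile(q[:,2],[50,98]),4),"rect",np.round(r[0],1),np.round(r[1],1),round(r[2],1),"mean",q.mean(0).round(4))
comp("small top",T,400,442,215,243,.012,.3)
comp("large top",T,452,498,215,258,.012,.3)
comp("large neck",T,452,498,215,258,.1,.13)
comp("large case",T,452,498,215,258,.03,.095)
comp("small sc",S,375,410,320,362,.012,.3)
comp("large sc",S,400,452,368,410,.012,.3)
comp("large sc neck",S,400,452,368,410,.1,.13)
comp("cradle tray",T,245,355,200,280,.065,.1)
comp("cradle all",T,245,355,195,285,.01,.12)
comp("cradle base",T,245,355,195,285,.01,.04)
a=cv2.resize(S["p"][315:415,370:460],None,fx=6,fy=6,interpolation=2)[:,:,::-1]
b=cv2.resize(T["p"][195:290,240:360],None,fx=5,fy=5,interpolation=2)[:,:,::-1]
c=cv2.resize(S["p"][215:305,245:360],None,fx=5,fy=5,interpolation=2)[:,:,::-1]
cv2.imwrite("pics/g.png",a)
k=np.zeros((480,800,3),np.uint8)
b=cv2.resize(T["p"][195:290,240:360],(400,317),interpolation=2)[:,:,::-1];c=cv2.resize(S["p"][215:305,245:360],(400,313),interpolation=2)[:,:,::-1]
k[:317,:400]=b;k[:313,400:]=c;cv2.imwrite("pics/c.png",k[:320])
E
```

```text
small top 277 zmax [0.0674 0.0904] rect [ 496.2 -164.9] [63.7 22.8] 78.6 mean [ 0.4945 -0.1616  0.0637]
large top 510 zmax [0.0872 0.1159] rect [ 473.  -311.1] [32.2 82.4] 53.5 mean [ 0.4699 -0.3028  0.0803]
large neck 170 zmax [0.1124 0.117 ] rect [ 473.7 -310.5] [23.2 47.5] 54.8 mean [ 0.4735 -0.3097  0.112 ]
large case 267 zmax [0.0812 0.0929] rect [ 472.5 -311.9] [30.5 82.6] 54.8 mean [ 0.4676 -0.3     0.0723]
small sc 497 zmax [0.0639 0.0924] rect [ 494.6 -167.7] [65.7 24.1] 80.9 mean [ 0.4907 -0.1725  0.0587]
large sc 1085 zmax [0.0829 0.1183] rect [ 470.6 -315.6] [32.  83.2] 52.9 mean [ 0.4653 -0.3179  0.0746]
large sc neck 265 zmax [0.1143 0.1201] rect [ 472.6 -313.3] [24.2 48.7] 56.3 mean [ 0.4704 -0.3146  0.1134]
cradle tray 3636 zmax [0.0739 0.0884] rect [445.  169.4] [167.1 236.1] 25.8 mean [0.4508 0.1717 0.0758]
cradle all 4142 zmax [0.0729 0.0883] rect [439.1 161. ] [192.7 246.3] 25.7 mean [0.4492 0.1677 0.0692]
cradle base 419 zmax [0.0126 0.0226] rect [452.  134.8] [192.6 188.5] 25.4 mean [0.4353 0.1328 0.0135]
```

View pics/g.png

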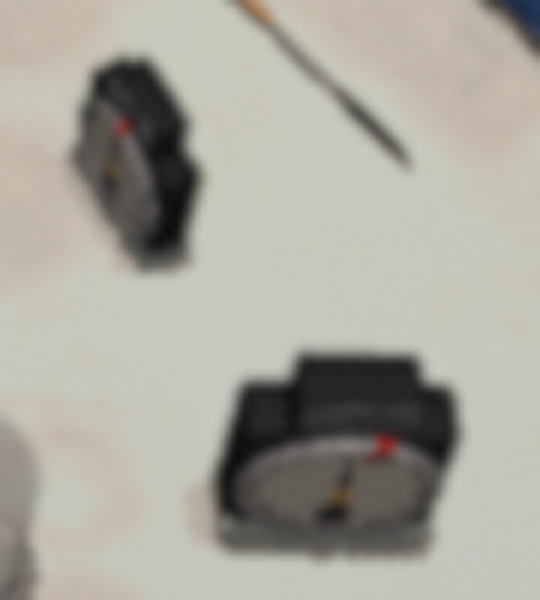

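View pics/c.png

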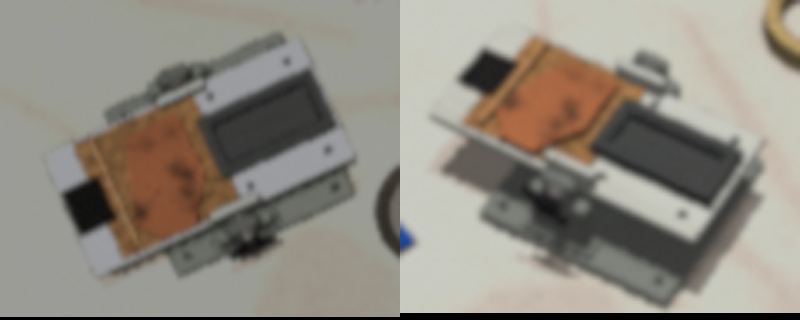

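The crop shows the small gauge (top left, 90 mm tall) and the large one (bottom right, scene 427,389). The large one measures 116 mm tall with an 82 mm case, so it is the one I want. Its dial faces the camera (about 234° heading), so gauge yaw is about 54.5°. The cradle knob faces the robot and the pad is on the left, so cradle yaw is about 25.6°.

```bash
python3 - <<'E'
from h import *
S=np.load("scene.npz");T=np.load("top.npz")
for n,Z,w in(("top",T,(245,355,195,285)),("scene",S,(245,360,215,305))):
    q=Z["P"][w[2]:w[3],w[0]:w[1]].reshape(-1,3); c=Z["p"][w[2]:w[3],w[0]:w[1]].reshape(-1,3).astype(int)
    for yaw in (24.6,25.2,25.8,26.4):
        a=np.radians(yaw); ex=np.array([np.cos(a),np.sin(a)]); ey=np.array([-ex[1],ex[0]])
        X=q[:,:2]@ex; Y=q[:,:2]@ey; z=q[:,2]
        m=(z>.066)&(z<.1)
        ylo,yhi=np.nanpercentile(Y[m],[.5,99.5]); y0=(ylo+yhi)/2-.009
        e=[]
        for lo,hi in((-.105,-.07),(.07,.12)):
            k=m&(Y-y0>lo)&(Y-y0<hi); xl,xh=np.percentile(X[k],[1,99]); e+=[xl,xh,np.median(z[k])]
        x0=(e[0]+e[1]+e[3]+e[4])/4
        print(n,yaw,"len",round(yhi-ylo,4),"ends mid",np.round([(e[0]+e[1])/2,(e[3]+e[4])/2,e[1]-e[0],e[4]-e[3],e[2],e[5]],4),"org",(x0*ex+y0*ey).round(4))
    # pocket: dark pixels near pocket
    a=np.radians(25.6); ex=np.array([np.cos(a),np.sin(a)]); ey=np.array([-ex[1],ex[0]])
    X=q[:,:2]@ex; Y=q[:,:2]@ey
    dk=(c.max(1)<90)&(q[:,2]>.06)
    L=dk&(Y-y0<-.005)&(abs(X-x0)<.05); r=cv2.minAreaRect((q[L,:2]*1000).astype(np.float32)); print("pocket dark",L.sum(),r,np.percentile(q[L,2],[5,50,95]).round(4))
    k=L&(abs(X-x0)<.012);
    f=L&(q[:,2]<.0785); print("floor",f.sum(),cv2.minAreaRect((q[f,:2]*1000).astype(np.float32)) if f.sum()>4 else "", (np.percentile(X[f],[2,98])-x0).round(4),(np.percentile(Y[f],[2,98])-y0).round(4))
    d2=(c.max(1)<60)&(q[:,2]>.06)&(Y-y0>.08); r=cv2.minAreaRect((q[d2,:2]*1000).astype(np.float32)); print("pad",d2.sum(),r,np.median(q[d2,2]))
E
```

```text
top 24.6 len 0.2328 ends mid [0.4856 0.4817 0.1087 0.1096 0.0723 0.0728] org [0.4565 0.1649]
top 25.2 len 0.2331 ends mid [0.4842 0.4822 0.1086 0.1093 0.0723 0.0728] org [0.4565 0.1649]
top 25.8 len 0.2331 ends mid [0.4827 0.4826 0.1087 0.1093 0.0723 0.0729] org [0.4564 0.1649]
top 26.4 len 0.233 ends mid [0.4814 0.483  0.1088 0.1092 0.0721 0.0729] org [0.4564 0.165 ]
pocket dark 654 ((481.591796875, 112.40289306640625), (53.52819061279297, 92.97187805175781), 25.846555709838867) [0.0695 0.0763 0.0856]
floor 371 ((481.3724365234375, 114.45963287353516), (46.81254577636719, 89.0424575805664), 22.957475662231445) [-0.014   0.0181] [-0.087  -0.0069]
pad 146 ((410.625, 261.0386962890625), (35.533111572265625, 30.0490665435791), 24.094568252563477) 0.0758877477319384
scene 24.6 len 0.2323 ends mid [0.4827 0.4801 0.1107 0.112  0.0749 0.0757] org [0.4554 0.1616]
scene 25.2 len 0.2325 ends mid [0.4813 0.4806 0.1107 0.1121 0.075  0.0757] org [0.4554 0.1618]
scene 25.8 len 0.2327 ends mid [0.48   0.4809 0.1106 0.1119 0.075  0.0756] org [0.4554 0.1619]
scene 26.4 len 0.2321 ends mid [0.4785 0.4813 0.1106 0.1117 0.0751 0.0756] org [0.4555 0.1617]
pocket dark 581 ((472.3505554199219, 103.84213256835938), (74.00006103515625, 98.684326171875), 22.240278244018555) [0.0718 0.0798 0.0882]
floor 255 ((468.70660400390625, 102.15721130371094), (73.26632690429688, 93.02042388916016), 26.602373123168945) [-0.0231  0.0217] [-0.082  -0.0073]
pad 87 ((408.59210205078125, 261.0439758300781), (37.318336486816406, 27.302623748779297), 32.92631149291992) 0.07822701613234793
```

```bash
cat >> h.py <<'E'
def band(p,g,yaw,tilt=0,zoff=0):
    "red band, hub and needle-ish angles in dial plane; g=underside centre, yaw rad"
    Rg=(R.from_euler('z',yaw)*R.from_euler('x',-tilt)).as_matrix()
    c=np.array(g)+Rg@[-.013,0,.051]; K,Rm,t=cam("scene"); o=-Rm.T@t
    v,u=np.mgrid[:480,:640]; ray=np.stack([(u-K[0,2])/K[0,0],(v-K[1,2])/K[1,1],np.ones_like(u,float)],-1)@Rm
    n=Rg[:,0]; s=((c-o)@n)/(ray@n); X=o+ray*s[...,None]-c
    a=-(X@Rg[:,1]); b=X@Rg[:,2]; r=np.hypot(a,b)   # a right, b up
    q=p.astype(float)
    red=np.clip(q[...,0]-np.maximum(q[...,1],q[...,2])-25,0,None)*(r<.045)
    yel=np.clip(np.minimum(q[...,0],q[...,1])-q[...,2]-15,0,None)*(r<.02)
    f=lambda w:np.array([(a*w).sum(),(b*w).sum()])/max(w.sum(),1e-9)
    return f(red),f(yel),(a,b,q,red)
def rows(dst,rotz=0,src=None,Rs=None):
    "tool-frame shift to world point dst"
    o=status.get_obs(); s=np.array(o["tool_pos"]); Rt=R.from_rotvec(o["ee_rot"]).as_matrix(); return Rt.T@(np.array(dst)-s)
E
python3 - <<'E'
from h import *
S=np.load("scene.npz")
for yaw in(53,54.5,56):
    r,y,_=band(S["p"],[.4726,-.3134,.001],np.radians(yaw))
    print(yaw,"red",r.round(4),"hub",y.round(4),"angle centre",np.arctan2(*r),"angle rel hub",np.arctan2(*(r-y)),"r",np.hypot(*(r-y)))
T=np.load("top.npz")
for n,u,v in(("wash",187,210),("lens",369,258),("beaker",452,285),("lamp",360,127)): print(n,T["P"][v,u].round(3))
o=status.get_obs(); M=R.from_rotvec(o["ee_rot"]).as_matrix(); print(M.round(3))
print(rows([.40,.05,.25]),rows([.4735,-.311,.2]), "yaw y_tool",np.degrees(np.arctan2(M[1,1],M[0,1])))
E
```

```text
53 red [0.0105 0.0387] hub [ 0.0006 -0.0047] angle centre 0.26484919995955064 angle rel hub 0.22356516418932942 r 0.04457455296609533
54.5 red [0.0103 0.0382] hub [ 0.0003 -0.0048] angle centre 0.26298925794697053 angle rel hub 0.22863677385627393 r 0.044083885445521165
56 red [0.0103 0.0381] hub [-0.0001 -0.0048] angle centre 0.2633063249006005 angle rel hub 0.23629161895922607 r 0.044055707593295315
wash [0.532 0.478 0.101]
lens [ 0.415 -0.024  0.013]
beaker [ 0.342 -0.254  0.028]
lamp [0.664 0.024 0.377]
[[-0.961  0.275 -0.001]
 [ 0.275  0.961 -0.001]
 [ 0.    -0.001 -1.   ]]
[-3.70821742e-01 -3.66639921e-01  1.29459837e-04] [-0.54083707 -0.6934206   0.05045264] yaw y_tool 74.02704321187136
```

Request:
{"api": "drive_tool", "payload": {
  "rows": [
    [-0.37, -0.37, 0, 0, 0, 0],
    [-0.37, -0.37, 0, 0, 0, 0],
    [-0.37, -0.37, 0, 0, 0, 0],
    [-0.37, -0.37, 0, 0, 0, 0],
    [-0.37, -0.37, 0, 0, 0, 0]
  ],
  "gripper": 1
}}

```text
time: 0.72
tool_pos: [0.2965, 0.2297, 0.2503]
ee_rot: [0.436, 3.111, 0.0]
ft_force: [0.6, 0.3, 0.1]
finger_gap: 0.0852
finger_force: 0.0
```

```bash
cat >> h.py <<'E'
def go(dst,yaw=None):
    o=status.get_obs(); M=R.from_rotvec(o["ee_rot"]).as_matrix(); cy=np.degrees(np.arctan2(M[1,1],M[0,1]))
    print("t",o["time"],"pos",np.round(o["tool_pos"],4),"f",np.round(o["ft_force"],2),"gap",round(float(o["finger_gap"]),4),"ff",round(float(o["finger_force"]),1),"zaxis",M[:,2].round(4))
    print("shift",rows(dst).round(4),"yaw",round(cy,2),"turn z", None if yaw is None else round(cy-yaw,2))
E
python3 -c "
from h import *
go([.4735,-.311,.2],54.7)"
```

```text
t 0.725 pos [0.2965 0.2297 0.2503] f [0.55 0.35 0.1 ] gap 0.0852 ff 0.0 zaxis [ 2.e-04  0.e+00 -1.e+00]
shift [-0.3187 -0.4713  0.0503] yaw 74.05 turn z 19.35
```

Request:
{"api": "drive_tool", "payload": {
  "rows": [
    [-0.319, -0.471, 0.03, 0, 0, 19.3],
    [-0.319, -0.471, 0.03, 0, 0, 19.3],
    [-0.319, -0.471, 0.03, 0, 0, 19.3],
    [-0.319, -0.471, 0.03, 0, 0, 19.3],
    [-0.319, -0.471, 0.03, 0, 0, 19.3]
  ]
}}

```text
time: 1.35
tool_pos: [0.3934, -0.0673, 0.2338]
ee_rot: [0.953, 2.993, 0.0]
ft_force: [0.1, 0.7, -0.1]
finger_gap: 0.0853
finger_force: 0.0
```

```bash
python3 -c "
from h import *
go([.4735,-.311,.16],54.7)"
```

```text
t 1.35 pos [ 0.3934 -0.0673  0.2338] f [ 0.15  0.67 -0.12] gap 0.0853 ff 0.0 zaxis [ 3.e-04  1.e-04 -1.e+00]
shift [-0.2063 -0.1526  0.0738] yaw 54.69 turn z -0.01
```

Request:
{"api": "drive_tool", "payload": {
  "rows": [
    [-0.206, -0.153, 0.05, 0, 0, 0],
    [-0.206, -0.153, 0.05, 0, 0, 0],
    [-0.206, -0.153, 0.06, 0, 0, 0],
    [-0.206, -0.153, 0.06, 0, 0, 0],
    [-0.206, -0.153, 0.06, 0, 0, 0]
  ]
}}

```text
time: 1.98
tool_pos: [0.4728, -0.3114, 0.1717]
ee_rot: [-0.955, -2.99, -0.002]
ft_force: [-0.1, 0.4, 0.4]
finger_gap: 0.085
finger_force: 0.0
```

```bash
python3 -c "
from h import *
go([.4732,-.312,.111],54.7)"
```

```text
t 1.975 pos [ 0.4728 -0.3114  0.1717] f [-0.14  0.35  0.43] gap 0.085 ff 0.0 zaxis [-0.002   0.0018 -1.    ]
shift [-0.0009 -0.0003  0.0607] yaw 54.58 turn z -0.12
```

Request:
{"api": "drive_tool", "payload": {
  "rows": [
    [-0.001, 0, 0.03, 0, 0, 0],
    [-0.001, 0, 0.05, 0, 0, 0],
    [-0.001, 0, 0.06, 0, 0, 0],
    [-0.001, 0, 0.06, 0, 0, 0]
  ]
}}

```text
time: 2.48
tool_pos: [0.4739, -0.3091, 0.1139]
ee_rot: [-0.951, -2.994, -0.0]
ft_force: [-0.2, 0.0, 0.7]
finger_gap: 0.085
finger_force: 0.0
```

Request:
{"api": "drive_tool", "payload": {
  "rows": [
    [0, 0, 0, 0, 0, 0],
    [0, 0, 0, 0, 0, 0],
    [0, 0, 0, 0, 0, 0],
    [0, 0, 0, 0, 0, 0],
    [0, 0, 0, 0, 0, 0]
  ],
  "gripper": -1,
  "grip_force": 45
}}

```text
time: 3.1
tool_pos: [0.474, -0.3098, 0.1142]
ee_rot: [0.952, 2.993, -0.001]
ft_force: [0.4, -1.3, 3.1]
finger_gap: 0.0211
finger_force: 45.0
```

```bash
python3 -c "
from h import *
go([.4732,-.312,.111],54.7)"
```

```text
t 3.1 pos [ 0.474  -0.3098  0.1142] f [ 0.36 -1.31  3.07] gap 0.0211 ff 45.0 zaxis [ 5.e-04 -8.e-04 -1.e+00]
shift [-0.0006 -0.0023  0.0032] yaw 54.72 turn z 0.02
```

Request:
{"api": "drive_tool", "payload": {
  "rows": [
    [0, 0, -0.05, 0, 0, 0],
    [0.02, 0, -0.1, 0, 0, 0],
    [0.07, 0.01, -0.14, 0, 0, 0],
    [0.12, 0.02, -0.155, 0, 0, 0],
    [0.13, 0.02, -0.155, 0, 0, 0]
  ]
}}

```text
time: 3.72
tool_pos: [0.3781, -0.2164, 0.2698]
ee_rot: [0.95, 2.993, -0.001]
ft_force: [0.5, -0.5, -2.6]
finger_gap: 0.0212
finger_force: 45.2
```

Request:
{"api": "drive_tool", "payload": {
  "rows": [
    [0, 0, 0, 10, 0, 0],
    [0, 0, 0, 20, 0, 0],
    [0, 0, 0, 30, 0, 0],
    [0, 0, 0, 40, 0, 0],
    [0, 0, 0, 40, 0, 0]
  ]
}}

```text
time: 4.35
tool_pos: [0.3799, -0.217, 0.2667]
ee_rot: [-0.834, -2.642, 0.958]
ft_force: [0.8, 0.3, -3.0]
finger_gap: 0.0212
finger_force: 45.4
```

```bash
python3 - <<'E'
from h import *
p,d,P=shot("scene"); o=status.get_obs(); print(o["time"],o["tool_pos"],o["ee_rot"],o["ft_force"])
u,v=proj("scene",o["tool_pos"])[0]; print(u,v)
np.savez("held.npz",p=p,d=d,P=P)
u,v=int(u),int(v)
cv2.imwrite("pics/held.png",cv2.resize(p[v-40:v+50,u-50:u+50],None,fx=6,fy=6,interpolation=cv2.INTER_CUBIC)[...,::-1])
E
```

```text
4.4 [ 0.37976755 -0.21757736  0.2675498 ] [-0.83687895 -2.64336156  0.95585478] [-0.50553803  0.45929281 -3.76576616]
375.6054483641733 330.4991148264415
```

View pics/held.png

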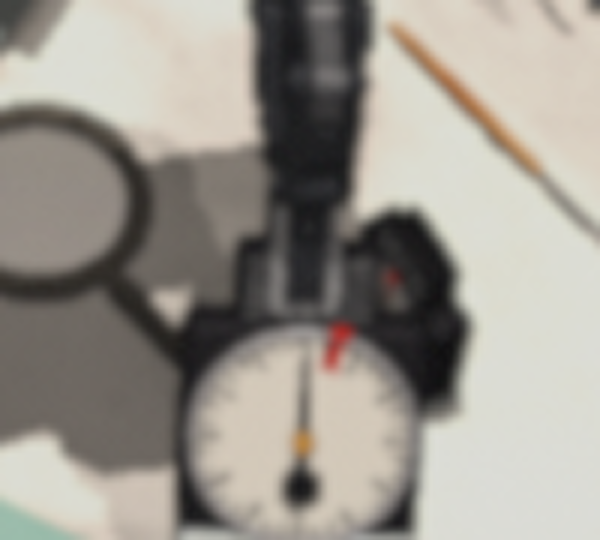

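Clear view of the dial in hand: hub at crop (303,440), needle up, and red band centred near (340,345), about 0.35 rad to the right. I'll compute it precisely, along with the gauge's offset in the grip.

```bash
python3 - <<'E'
from h import *
Z=np.load("held.npz");p=Z["p"].astype(float)
tcp=np.array([.3798,-.2174,.2672]); M=R.from_rotvec([-.8365,-2.6432,.956]).as_matrix()
Rg=np.column_stack([M[:,1],M[:,0],-M[:,2]])
c=tcp+Rg@[-.013,0,.051-.1142]; K,Rm,t=cam("scene"); o=-Rm.T@t
v,u=np.mgrid[:480,:640]; ray=np.stack([(u-K[0,2])/K[0,0],(v-K[1,2])/K[1,1],np.ones_like(u,float)],-1)@Rm
n=Rg[:,0]; X=o+ray*(((c-o)@n)/(ray@n))[...,None]-c
a=-(X@Rg[:,1]); b=X@Rg[:,2]; r=np.hypot(a,b); print("view cos",n@((c-o)/np.linalg.norm(c-o)))
f=lambda w:np.array([(a*w).sum(),(b*w).sum()])/w.sum()
wh=(p.min(2)>120)&(r<.05)&(abs(b)<.04); 
m=((r<.045)&(p.min(2)>110)).astype(np.uint8); cs,_=cv2.findContours(m,cv2.RETR_EXTERNAL,cv2.CHAIN_APPROX_NONE)
red=np.clip(p[...,0]-p[...,1:].max(2)-25,0,None)*(r<.042)*(b>.01)
yel=np.clip(p[...,:2].min(2)-p[...,2]-30,0,None)*(r<.015)
R1,Y1=f(red),f(yel); print("red",R1,"hub",Y1)
nd=np.clip(130-p.max(2),0,None)*(b-Y1[1]>.008)*(b-Y1[1]<.026)*(abs(a-Y1[0])<.008); N=f(nd)
print("band",np.arctan2(*(R1-Y1)),"r",np.hypot(*(R1-Y1)),"needle",np.arctan2(*(N-Y1)))
for C in cs:
    if len(C)>40: q=C[:,0]; aa=a[q[:,1],q[:,0]];bb=b[q[:,1],q[:,0]]; print("dial",len(C),aa.min(),aa.max(),bb.min(),bb.max())
E
```

```text
view cos 0.9235752663700734
red [0.01030836 0.03331881] hub [ 0.00030106 -0.00141396]
band 0.28052484209184503 r 0.036145693871106555 needle -0.044933625890605323
dial 136 -0.03638646481963314 0.04466194195863719 -0.04374859549461459 0.03952362485680573
```

```bash
python3 - <<'E'
from h import *
p=np.load("held.npz")["p"].astype(int)
# crop origin
u0,v0=375-50,330-40
rd=p[...,0]-p[...,1:].max(2)
print("rows v",v0+50,"cols",u0+50); print(rd[v0+50:v0+66,u0+50:u0+64])
y=p[...,:2].min(2)-p[...,2]; print(y[v0+69:v0+79,u0+45:u0+57])
g=p.max(2); print(g[v0+55:v0+76,u0+46:u0+56])
E
```

```text
rows v 340 cols 375
[[  2   2   2   3   2   3   3   2   0   1   1   1   1   3]
 [  2   2   2   3   3   2   2   1   2   1   2   2   1   2]
 [  3   2   2   2   2   3   5   4   2   1   2   1   0   1]
 [  2   1   2   2   8  21  32  29  18   5   1   1   1   0]
 [  3   3   3   6  23  59  85  84  57  22   3   1  -1   1]
 [  4   5   4   9  29  75 114 112  73  29   5   1   0   0]
 [  6   6   6  10  31  75 104  89  52  18   4   1   2   0]
 [  7   8   9  14  38  79  83  56  28  10   5   4   3   1]
 [  7   8  11  21  57  96  76  42  18   7   5   5   4   3]
 [  9   9  14  31  70  98  66  31  13   7   6   6   5   4]
 [  8  10  18  36  72  86  54  23  10   8   7   6   5   5]
 [  8   9  18  31  51  59  40  18   9   9   9   7   8   6]
 [  8   9  12  19  25  30  25  14   9  10  10   9   8   8]
 [  8   8  10  11  13  15  14  10  10  10  10  10   9   8]
 [  7   8  10  11  11  11  10  10  11  10  10  10   9   9]
 [  6   7  10  10  10  10  10  10  10  11  11  11   9   8]]
[[15 15 15 14 12  8 10 14 15 15 15 15]
 [15 15 14 15 13 11 12 14 15 15 16 16]
 [15 16 16 17 21 23 19 17 16 15 15 15]
 [15 15 17 22 35 4
[... 459 characters left out ...]
90 175 178]
 [208 210 208 192 163 164 192 194 184 185]
 [211 211 206 186 156 160 193 200 194 195]
 [211 211 206 184 151 159 194 208 205 204]
 [211 211 207 184 151 160 196 210 211 210]
 [211 211 206 182 147 158 195 211 211 211]
 [211 211 204 176 138 153 195 210 211 211]
 [211 211 203 173 131 151 194 210 212 211]
 [212 211 203 171 127 150 194 210 211 211]
 [211 210 203 169 125 149 195 211 211 210]
 [211 210 201 166 124 149 194 211 211 211]
 [211 209 197 162 125 152 195 210 210 210]
 [211 208 196 167 140 159 194 209 211 211]
 [210 206 195 177 165 173 194 207 211 210]
 [209 205 193 184 179 181 194 205 210 211]
 [209 204 192 180 177 180 191 205 210 211]
 [210 203 185 163 156 169 189 206 211 210]]
```

Request:
{"api": "drive_tool", "payload": {
  "rows": [
    [0, 0, 0, -10, 0, 0],
    [0, 0, 0, -20, 0, 0],
    [0, 0, 0, -30, 0, 0],
    [0, 0, 0, -40, 0, 0],
    [0, 0, 0, -40, 0, 0]
  ]
}}

```text
time: 5.03
tool_pos: [0.3784, -0.2202, 0.2696]
ee_rot: [0.958, 2.989, -0.001]
ft_force: [-0.2, -0.7, -3.4]
finger_gap: 0.021
finger_force: 45.3
```

```bash
python3 -c "
from h import *
go([.39,.04,.25],25.7)"
```

```text
t 5.025 pos [ 0.3784 -0.2202  0.2696] f [-0.24 -0.66 -3.39] gap 0.021 ff 45.3 zaxis [ 0.0024 -0.0013 -1.    ]
shift [0.1419 0.2185 0.0193] yaw 54.45 turn z 28.75
```

Request:
{"api": "drive_tool", "payload": {
  "rows": [
    [0.03, 0.05, 0, 0, 0, 7],
    [0.06, 0.1, 0, 0, 0, 14],
    [0.09, 0.15, 0, 0, 0, 21],
    [0.12, 0.19, 0, 0, 0, 28.8],
    [0.142, 0.218, 0, 0, 0, 28.8]
  ]
}}

```text
time: 5.65
tool_pos: [0.389, 0.0437, 0.2691]
ee_rot: [1.665, 2.661, -0.002]
ft_force: [0.5, -0.5, -3.3]
finger_gap: 0.0209
finger_force: 45.7
```

```bash
python3 -c "
from h import *
go([.479,.1157,.24],25.7)"
```

```text
t 5.65 pos [0.389  0.0437 0.2691] f [ 0.49 -0.54 -3.29] gap 0.0209 ff 45.7 zaxis [ 0.0011 -0.0025 -1.    ]
shift [0.0254 0.1124 0.0291] yaw 25.94 turn z 0.24
```

Request:
{"api": "drive_tool", "payload": {
  "rows": [
    [0.012, 0.04, 0, 0, 0, 0.2],
    [0.022, 0.08, 0.01, 0, 0, 0.2],
    [0.025, 0.112, 0.02, 0, 0, 0.2],
    [0.025, 0.112, 0.028, 0, 0, 0.2],
    [0.025, 0.112, 0.028, 0, 0, 0.2]
  ]
}}

```text
time: 6.28
tool_pos: [0.4784, 0.1133, 0.2403]
ee_rot: [-1.67, -2.66, 0.003]
ft_force: [-0.7, 0.2, -2.9]
finger_gap: 0.021
finger_force: 45.9
```

Request:
{"api": "drive_tool", "payload": {
  "rows": [
    [0, 0, 0, 0, 0, 0],
    [0, 0, 0, 0, 0, 0]
  ]
}}

```text
time: 6.52
tool_pos: [0.479, 0.113, 0.2415]
ee_rot: [1.671, 2.659, 0.001]
ft_force: [-0.1, -0.6, -3.2]
finger_gap: 0.0211
finger_force: 45.9
```

```bash
python3 - <<'E'
from h import *
go([.479,.1157,.24],25.7)
a=np.radians(25.7); ex=np.array([np.cos(a),np.sin(a)]); ey=np.array([-ex[1],ex[0]])
tc=np.array(status.get_obs()["tool_pos"])
for n in("scene","top"):
    p,d,P=shot(n,"hov_"+n); np.savez(f"hov_{n}.npz",p=p,d=d,P=P)
    q=P.reshape(-1,3); rel=q-tc; X=rel[:,:2]@ex;Y=rel[:,:2]@ey; Z=rel[:,2]
    for nm,lo,hi,w in(("case",-.09,-.03,.06),("foot",-.115,-.1,.06)):
        k=(Z>lo)&(Z<hi)&(abs(X)<.04)&(abs(Y)<w)
        if k.sum()>10: print(n,nm,k.sum(),"X",np.percentile(X[k],[1,10,50,90,99]).round(4),"Y",np.percentile(Y[k],[1,5,95,99]).round(4),"Z",np.percentile(Z[k],[1,99]).round(4))
    k=(abs(X)<.04)&(abs(Y)<.06)&(Z>-.045)&(Z<-.02); 
    if k.sum()>5: print(n,"casetop z", np.percentile(Z[k],[5,50,95]).round(4))
    # pad end edge and side edges of tray (pad side)
    Q=q; Xw=q[:,:2]@ex; Yw=q[:,:2]@ey; m=(q[:,2]>.066)&(q[:,2]<.1)&(abs(q[:,0]-.41)<.09)&(abs(q[:,1]-.26)<.09)
    print(n,"tray +y end",np.percentile(Yw[m],99.5).round(4))
E
```

```text
t 6.525 pos [0.479  0.113  0.2415] f [-0.05 -0.6  -3.21] gap 0.0211 ff 45.9 zaxis [ 1.2e-03 -3.0e-04 -1.0e+00]
shift [0.0024 0.0012 0.0015] yaw 25.7 turn z -0.0
scene case 506 X [-0.0206 -0.0185 -0.0153 -0.0099  0.0056] Y [-0.0433 -0.0425  0.0332  0.0371] Z [-0.0893 -0.0305]
scene foot 88 X [-0.0194 -0.0186 -0.0162 -0.0051  0.0082] Y [-0.0412 -0.0407  0.0335  0.0364] Z [-0.1127 -0.1001]
scene casetop z [-0.0435 -0.0294 -0.0218]
scene tray +y end 0.0744
top case 73 X [-0.0176 -0.0167 -0.0147 -0.013  -0.0059] Y [-0.0391 -0.0372  0.0382  0.0402] Z [-0.0891 -0.0308]
top casetop z [-0.0403 -0.0285 -0.0231]
top tray +y end 0.077
```

```bash
python3 - <<'E'
from h import *
a=np.radians(25.7); ex=np.array([np.cos(a),np.sin(a)]); ey=np.array([-ex[1],ex[0]])
tc=np.array([.479,.113,.2415])
for n in("scene","top"):
    D=np.load(f"hov_{n}.npz"); p=D["p"].astype(int); rel=D["P"]-tc; X=rel[...,:2]@ex;Y=rel[...,:2]@ey;Z=rel[...,2]
    box=(abs(X)<.03)&(abs(Y)<.06)&(Z>-.11)&(Z<-.03)
    dial=box&(p.min(2)>85)&(np.hypot(Y,Z+.063)<.03)
    if dial.sum(): print(n,"dial",dial.sum(),"X med",np.median(X[dial]).round(4),X[dial].std().round(4),"Y mid",Y[dial].mean().round(4))
    for z0 in np.arange(-.09,-.03,.01):
        k=box&(abs(Z-z0)<.005)&(X<-.008)
        if k.sum()>5: print(n,z0.round(3),k.sum(),"Y",np.percentile(Y[k],[2,98]).round(4),"X",np.median(X[k]).round(4))
    yel=np.clip(p[...,:2].min(2)-p[...,2]-30,0,None)*dial
    if yel.sum(): print("hub Y,Z",(Y*yel).sum()/yel.sum(),(Z*yel).sum()/yel.sum())
Sp=np.load("hov_scene.npz")["p"]; u,v=proj("scene",tc)[0].astype(int)
A=cv2.resize(Sp[v-35:v+75,u-75:u+60],None,fx=5,fy=5,interpolation=2)
cv2.imwrite("pics/hov.png",A[...,::-1])
E
```

```text
scene dial 173 X med -0.0155 0.002 Y mid -0.0012
scene -0.09 71 Y [-0.041   0.0356] X -0.0154
scene -0.08 67 Y [-0.0419  0.0347] X -0.0161
scene -0.07 81 Y [-0.0406  0.0343] X -0.0158
scene -0.06 76 Y [-0.0406  0.0361] X -0.0157
scene -0.05 84 Y [-0.0427  0.036 ] X -0.0153
scene -0.04 78 Y [-0.0426  0.0357] X -0.0151
top -0.09 9 Y [-0.0287  0.0206] X -0.0159
top -0.08 12 Y [-0.0337  0.0256] X -0.0149
top -0.07 11 Y [-0.0367  0.0382] X -0.0148
top -0.06 12 Y [-0.0392  0.035 ] X -0.0146
top -0.05 7 Y [-0.0325  0.0352] X -0.0148
top -0.04 12 Y [-0.0375  0.0398] X -0.0148
```

View pics/hov.png

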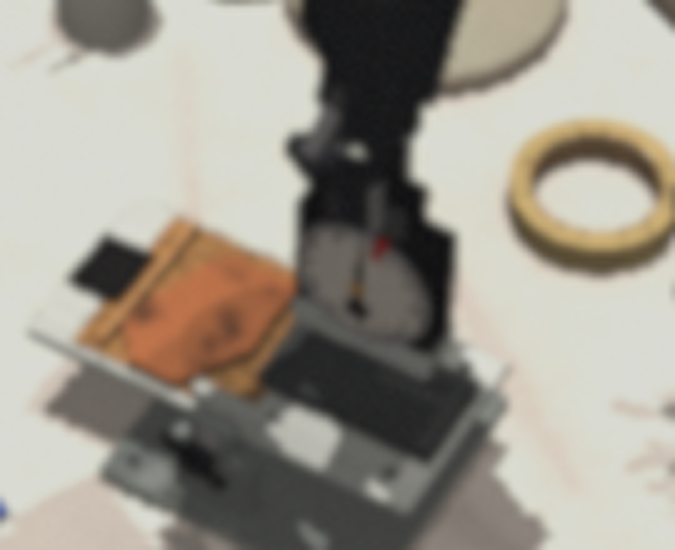

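Request:
{"api": "drive_tool", "payload": {
  "rows": [
    [0.0038, 0.0027, 0.01, 0, 0, 0],
    [0.0038, 0.0027, 0.025, 0, 0, 0],
    [0.0038, 0.0027, 0.036, 0, 0, 0],
    [0.0038, 0.0027, 0.036, 0, 0, 0],
    [0.0038, 0.0027, 0.036, 0, 0, 0]
  ]
}}

```text
time: 7.25
tool_pos: [0.48, 0.1179, 0.205]
ee_rot: [1.671, 2.66, 0.0]
ft_force: [0.3, 1.1, -2.5]
finger_gap: 0.0209
finger_force: 46.0
```

```bash
python3 - <<'E'
from h import *
go([.479,.113,.24],25.7)
im=[]
for n,w in(("scene",(-45,75,-70,60)),("top",(-45,55,-70,60))):
    p,d,P=shot(n); np.savez(f"low_{n}.npz",p=p,d=d,P=P); u,v=proj(n,[.482,.117,.1])[0].astype(int)
    im.append(cv2.resize(p[v-50:v+50,u-50:u+50],(400,400),interpolation=2))
cv2.imwrite("pics/low.png",np.hstack(im)[...,::-1])
E
```

```text
t 7.25 pos [0.48   0.1179 0.205 ] f [ 0.27  1.06 -2.46] gap 0.0209 ff 46.0 zaxis [ 4.e-04 -0.e+00 -1.e+00]
shift [-0.0039 -0.003  -0.035 ] yaw 25.72 turn z 0.02
```

View pics/low.png

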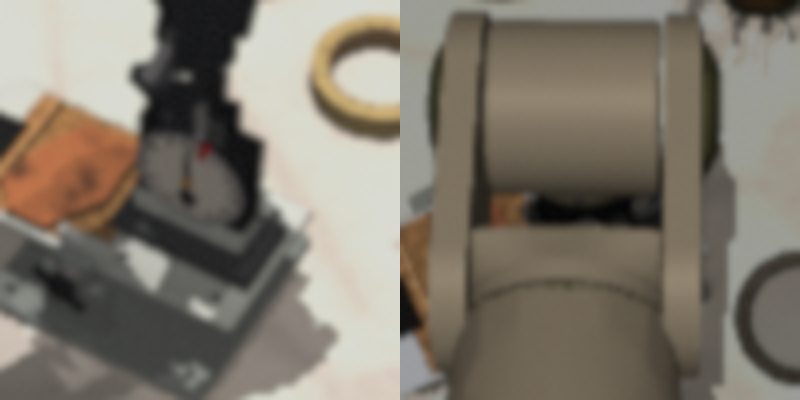

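The foot now hovers inside the dark pocket frame (scene crop around 200,220), so I'll descend feeling for contact.

Request:
{"api": "drive_tool", "payload": {
  "rows": [
    [0, 0, 0.003, 0, 0, 0],
    [0, 0, 0.006, 0, 0, 0],
    [0, 0, 0.008, 0, 0, 0],
    [0, 0, 0.009, 0, 0, 0]
  ]
}}

```text
time: 7.85
tool_pos: [0.4798, 0.1179, 0.1957]
ee_rot: [-1.671, -2.66, 0.0]
ft_force: [0.4, -0.5, -3.5]
finger_gap: 0.0212
finger_force: 46.0
```

Request:
{"api": "drive_tool", "payload": {
  "rows": [
    [0, 0, 0.002, 0, 0, 0],
    [0, 0, 0.004, 0, 0, 0],
    [0, 0, 0.004, 0, 0, 0]
  ]
}}

```text
time: 8.22
tool_pos: [0.4798, 0.1179, 0.1917]
ee_rot: [-1.671, -2.66, 0.0]
ft_force: [0.2, 0.4, -3.1]
finger_gap: 0.0208
finger_force: 46.0
```

Request:
{"api": "drive_tool", "payload": {
  "rows": [
    [0, 0, 0.001, 0, 0, 0],
    [0, 0, 0.003, 0, 0, 0],
    [0, 0, 0.003, 0, 0, 0]
  ]
}}

```text
time: 8.6
tool_pos: [0.4798, 0.1179, 0.1887]
ee_rot: [-1.671, -2.66, 0.0]
ft_force: [-0.0, -0.2, -2.4]
finger_gap: 0.0207
finger_force: 45.9
```

Request:
{"api": "drive_tool", "payload": {
  "rows": [
    [0, 0, 0.001, 0, 0, 0],
    [0, 0, 0.0015, 0, 0, 0]
  ]
}}

```text
time: 8.85
tool_pos: [0.48, 0.1181, 0.1884]
ee_rot: [1.671, 2.66, 0.001]
ft_force: [-2.8, 1.1, 10.0]
finger_gap: 0.0208
finger_force: 47.8
```

Request:
{"api": "drive_tool", "payload": {
  "rows": [
    [0, 0, 0, 0, 0, 0],
    [0, 0, 0, 0, 0, 0],
    [0, 0, 0, 0, 0, 0],
    [0, 0, 0, 0, 0, 0],
    [0, 0, 0, 0, 0, 0]
  ],
  "gripper": 0.2
}}

```text
time: 9.48
tool_pos: [0.4799, 0.1179, 0.1873]
ee_rot: [-1.671, -2.66, -0.0]
ft_force: [-0.2, -0.3, 0.1]
finger_gap: 0.051
finger_force: 0.0
```

Request:
{"api": "drive_tool", "payload": {
  "rows": [
    [0, 0, -0.03, 0, 0, 0],
    [0, 0, -0.07, 0, 0, 0],
    [0.05, 0, -0.075, 0, 0, 0],
    [0.1, 0, -0.07, 0, 0, 0],
    [0.161, 0, -0.06, 0, 0, 0]
  ]
}}

```text
time: 10.1
tool_pos: [0.4095, 0.264, 0.2476]
ee_rot: [1.673, 2.658, 0.002]
ft_force: [1.4, 0.3, 0.0]
finger_gap: 0.0513
finger_force: 0.0
```

Request:
{"api": "drive_tool", "payload": {
  "rows": [
    [0.003, 0, 0.03, 0, 0, 0],
    [0.003, 0, 0.06, 0, 0, 0],
    [0.003, 0, 0.08, 0, 0, 0],
    [0.003, 0, 0.08, 0, 0, 0]
  ],
  "gripper": -1
}}

```text
time: 10.6
tool_pos: [0.4081, 0.2655, 0.1664]
ee_rot: [-1.67, -2.659, 0.003]
ft_force: [-0.1, -1.8, 1.0]
finger_gap: -0.0001
finger_force: 0.0
```

```bash
cat >> h.py <<'E'
EX=np.array([.9011,.4337]);EY=np.array([-.4337,.9011])
E
python3 - <<'E'
from h import *
go([.4102,.2629,.11],25.7)
p,d,P=shot("scene"); np.savez("set_scene.npz",p=p,d=d,P=P)
P2=shot("top")[2]
for Q in(P,P2):
    rel=Q[...,:2]-np.array([.4799,.118]); X=rel@EX;Y=rel@EY;Z=Q[...,2]
    k=(abs(X)<.03)&(abs(Y)<.045)&(Z>.1)&(Z<.22); print(k.sum(),"gauge top",np.percentile(Z[k],[90,99]).round(4), "Xface",np.median(X[k&(Z<.155)]).round(4),"Y",np.percentile(Y[k],[2,98]).round(4))
u,v=proj("scene",[.455,.16,.1])[0].astype(int)
cv2.imwrite("pics/set.png",cv2.resize(p[v-60:v+50,u-70:u+70],None,fx=5,fy=5,interpolation=2)[...,::-1])
E
```

```text
t 10.6 pos [0.4081 0.2655 0.1664] f [-0.07 -1.82  1.01] gap -0.0001 ff 0.0 zaxis [-2.5e-03 -9.0e-04 -1.0e+00]
shift [-0.0032  0.0009  0.0564] yaw 25.73 turn z 0.03
851 gauge top [0.1889 0.1935] Xface -0.0159 Y [-0.0421  0.0371]
452 gauge top [0.1885 0.1915] Xface -0.0151 Y [-0.0391  0.0386]
```

View pics/set.png

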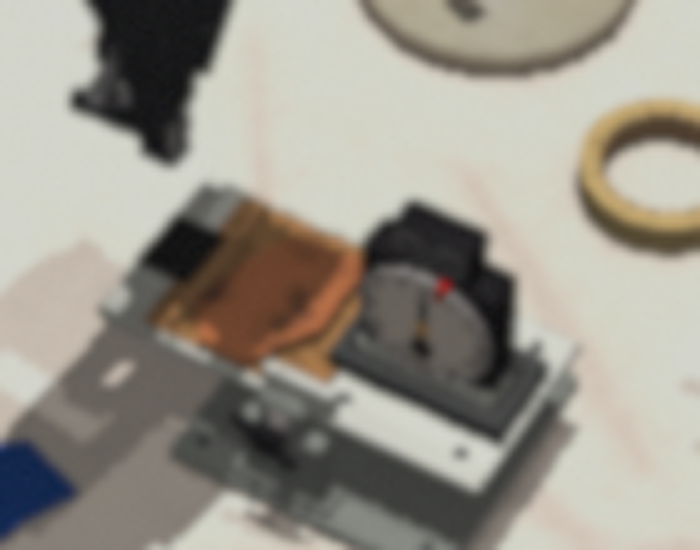

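Request:
{"api": "drive_tool", "payload": {
  "rows": [
    [-0.001, 0, 0.03, 0, 0, 0],
    [-0.001, 0, 0.05, 0, 0, 0],
    [-0.001, 0, 0.062, 0, 0, 0],
    [-0.001, 0, 0.065, 0, 0, 0],
    [-0.001, 0, 0.065, 0, 0, 0]
  ]
}}

```text
time: 11.32
tool_pos: [0.4095, 0.2649, 0.103]
ee_rot: [1.671, 2.66, 0.001]
ft_force: [-0.2, 0.8, -0.3]
finger_gap: -0.0004
finger_force: 0.0
```

Request:
{"api": "drive_tool", "payload": {
  "rows": [
    [0, 0, 0.001, 0, 0, 0],
    [0, 0, 0.002, 0, 0, 0],
    [0, 0, 0.003, 0, 0, 0],
    [0, 0, 0.003, 0, 0, 0]
  ]
}}

```text
time: 11.82
tool_pos: [0.4091, 0.2647, 0.0993]
ee_rot: [-1.671, -2.66, 0.0]
ft_force: [0.6, -0.3, 1.2]
finger_gap: -0.0002
finger_force: 0.0
```

Request:
{"api": "drive_tool", "payload": {
  "rows": [
    [0, 0, 0.001, 0, 0, 0],
    [0, 0, 0.002, 0, 0, 0],
    [0, 0, 0.003, 0, 0, 0],
    [0, 0, 0.003, 0, 0, 0]
  ]
}}

```text
time: 12.32
tool_pos: [0.4091, 0.2647, 0.0962]
ee_rot: [-1.671, -2.66, 0.0]
ft_force: [-0.3, -0.6, 0.9]
finger_gap: 0.0
finger_force: 0.0
```

Request:
{"api": "drive_tool", "payload": {
  "rows": [
    [0.0002, 0, 0.0013, 0, -0.7, 0],
    [0.0004, 0, 0.0027, 0, -1.4, 0],
    [0.0007, 0, 0.0041, 0, -2.1, 0],
    [0.0009, 0, 0.0055, 0, -2.9, 0],
    [0.0009, 0, 0.0055, 0, -2.9, 0]
  ]
}}

```text
time: 12.95
tool_pos: [0.4087, 0.2656, 0.0908]
ee_rot: [1.647, 2.624, -0.042]
ft_force: [0.1, -1.0, 2.3]
finger_gap: -0.0001
finger_force: 1.1
```

```bash
cat >> h.py <<'E'
def tilt(tag):
    o=status.get_obs(); M=R.from_rotvec(o["ee_rot"]).as_matrix(); tp=np.array(o["tool_pos"])+.019*M[:,2]
    y=tp[:2]@EY+.049; z=tp[2]-.075; print("t",o["time"],"f",np.round(o["ft_force"],1),"tip y,z",y.round(4),z.round(4),"tilt by tip",np.arctan2(-z,y)+np.arctan2(.002,y),"tool lean",np.arcsin(-M[:2,2]@EY))
    p,d,P=shot("scene"); np.savez(tag+".npz",p=p,d=d,P=P)
    rel=P[...,:2]-np.array([.4571,.1656]); X=rel@EX;Y=rel@EY;Z=P[...,2]
    q=p.astype(int); w=(abs(X)<.06)&(Y>.07)&(Y<.13)&(abs(X)>.028)&(Z>.005); 
    k=(abs(X)<.056)&(Y>-.105)&(Y<.125)&(Z>.02)&(Z<.1)&(q.min(2)>90)&(abs(X)>.03)
    c=np.polyfit(Y[k],Z[k],1); print("tray slope tilt",-np.arctan(c[0]),k.sum())
    s=(q[...,0]-q[...,2]>60)&(abs(X)<.06)&(Y>-.02)&(Y<.1)&(Z>.02); print("orange centroid",X[s].mean().round(4),(Y[s].mean()).round(4),s.sum())
    return p,P
E
python3 - <<'E'
from h import *
tilt("t1")
E
```

```text
t 12.95 f [ 0.1 -1.   2.3] tip y,z 0.1101 -0.0032 tilt by tip 0.04734081466639291 tool lean 0.05107107680987798
tray slope tilt 0.035908383034662796 526
orange centroid -0.0095 0.0364 546
```

Request:
{"api": "drive_tool", "payload": {
  "rows": [
    [0.0002, 0, 0.0011, 0, -0.58, 0],
    [0.0004, 0, 0.0022, 0, -1.15, 0],
    [0.0006, 0, 0.0033, 0, -1.73, 0],
    [0.0008, 0, 0.0044, 0, -2.3, 0],
    [0.0009, 0, 0.0055, 0, -2.87, 0]
  ]
}}

```text
time: 13.62
tool_pos: [0.4085, 0.2662, 0.0852]
ee_rot: [1.625, 2.587, -0.082]
ft_force: [-0.7, 0.6, 3.2]
finger_gap: 0.0
finger_force: 1.2
```

Request:
{"api": "drive_tool", "payload": {
  "rows": [
    [0.0002, 0, 0.0011, 0, -0.58, 0],
    [0.0004, 0, 0.0022, 0, -1.15, 0],
    [0.0006, 0, 0.0033, 0, -1.73, 0],
    [0.0008, 0, 0.0044, 0, -2.3, 0],
    [0.0009, 0, 0.0055, 0, -2.87, 0]
  ]
}}

```text
time: 14.25
tool_pos: [0.4083, 0.2665, 0.0797]
ee_rot: [1.602, 2.55, -0.121]
ft_force: [-0.6, 2.4, 2.4]
finger_gap: -0.0001
finger_force: 1.2
```

Request:
{"api": "drive_tool", "payload": {
  "rows": [
    [0.0002, 0, 0.0011, 0, -0.58, 0],
    [0.0004, 0, 0.0022, 0, -1.15, 0],
    [0.0006, 0, 0.0033, 0, -1.73, 0],
    [0.0008, 0, 0.0044, 0, -2.3, 0],
    [0.0009, 0, 0.0055, 0, -2.87, 0]
  ]
}}

```text
time: 14.88
tool_pos: [0.4083, 0.2665, 0.0741]
ee_rot: [1.578, 2.512, -0.16]
ft_force: [-0.5, 2.1, 1.7]
finger_gap: 0.0001
finger_force: 1.2
```

```bash
python3 - <<'E'
from h import *
tilt("t2")
E
```

```text
t 14.875 f [-0.5  2.1  1.7] tip y,z 0.1083 -0.0195 tilt by tip 0.19692178909975275 tool lean 0.20152873653836673
tray slope tilt 0.1894292040189529 558
orange centroid -0.0096 0.0443 564
```

```bash
cat >> h.py <<'E'
def sherd(f,t):
    D=np.load(f); q=D["p"].astype(float); P=D["P"]; rel=P[...,:2]-np.array([.4571,.1656]); X=rel@EX;Y=rel@EY;Z=P[...,2]-.076
    y=Y*np.cos(t)-Z*np.sin(t); z=Y*np.sin(t)+Z*np.cos(t)
    ok=(abs(X)<.056)&(y>-.03)&(y<.1)&(abs(z)<.03)&(q[...,0]-q[...,2]>50)
    rg=q[...,0]/(q[...,1]+1); s=ok&(rg>1.75)
    print(f,t,ok.sum(),s.sum(),"rg pct",np.percentile(rg[ok],[10,50,90]).round(2),"X",np.percentile(X[s],[3,50,97]).round(4),"y",np.percentile(y[s],[3,50,97]).round(4),"mean",X[s].mean().round(4),y[s].mean().round(4),"z",np.median(z[s]).round(4))
E
python3 - <<'E'
from h import *
sherd("set_scene.npz",0);sherd("t1.npz",.045);sherd("t2.npz",.195)
E
```

```text
Traceback (most recent call last):
  File "h.py", line 51, in sherd
    print(f,t,ok.sum(),s.sum(),"rg pct",np.percentile(rg[ok],[10,50,90]).round(2),"X",np.percentile(X[s],[3,50,97]).round(4),"y",np.percentile(y[s],[3,50,97]).round(4),"mean",X[s].mean().round(4),y[s].mean().round(4),"z",np.median(z[s]).round(4))
                                                                                      ~~~~~~~~~~~~~^^^^^^^^^^^^^^^^
IndexError: index -1 is out of bounds for axis 0 with size 0
```

```bash
cat >> h.py <<'E'
def patch(f,t,h=.006):
    D=np.load(f); s=500/.13  # px per m
    xs=np.array([[-.06,-.02],[.06,-.02],[.06,.11],[-.06,.11]])
    W=[]
    for x,y in xs:
        Y=y*np.cos(t)+h*np.sin(t); Z=.0762-y*np.sin(t)+h*np.cos(t); W.append(np.r_[np.array([.4561,.1636])+x*EX+Y*EY,Z])
    src=proj("scene",np.array(W)).astype(np.float32); dst=((xs-[-.06,-.02])/.13*260).astype(np.float32)
    return cv2.warpPerspective(D["p"],cv2.getPerspectiveTransform(src,dst),(240,260),flags=cv2.INTER_CUBIC)
def dialcrop(f,t):
    D=np.load(f); Y=-.053*np.cos(t)+.05*np.sin(t); c=np.r_[np.array([.4561,.1636])-.013*EX+Y*EY,.075+.053*np.sin(t)+.05*np.cos(t)]
    u,v=proj("scene",c)[0].astype(int); return cv2.resize(D["p"][v-20:v+20,u-20:u+20],(260,260),interpolation=cv2.INTER_CUBIC)
E
python3 - <<'E'
from h import *
A=[patch("set_scene.npz",0),patch("t1.npz",.045),patch("t2.npz",.195)]
cv2.imwrite("pics/cmp.png",np.vstack([np.hstack([*A]),np.hstack([dialcrop("set_scene.npz",0)[:,:240],dialcrop("t1.npz",.045)[:,:240],dialcrop("t2.npz",.195)[:,:240]])])[...,::-1])
g=[np.float32(cv2.cvtColor(a,cv2.COLOR_RGB2GRAY))[60:215,40:200] for a in A]
for i in(1,2): print(cv2.phaseCorrelate(g[0],g[i],cv2.createHanningWindow(g[0].shape[::-1],cv2.CV_32F)),"px at 0.5mm")
E
```

```text
((0.10232362441708176, -0.16702425136304555), 0.21600982636213303) px at 0.5mm
((-6.1600053800281955, 0.5123139547377349), 0.11033061057329178) px at 0.5mm
```

View pics/cmp.png

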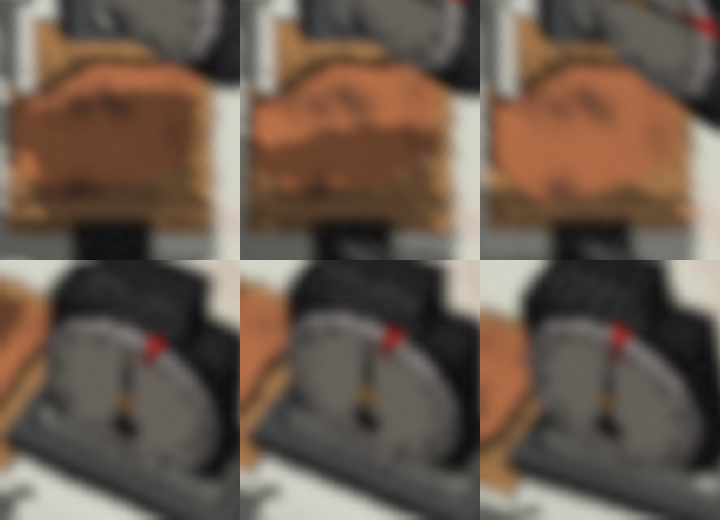

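The sherd outline is in the same place in all three rectified views (rows 65–195), so it hasn't slid. In the dial crop at 0.195 rad the needle at (611,350) is still short of the red band at (620,340), consistent with a band of about 0.30. Continuing.

Request:
{"api": "drive_tool", "payload": {
  "rows": [
    [0.0002, 0, 0.0011, 0, -0.58, 0],
    [0.0004, 0, 0.0022, 0, -1.15, 0],
    [0.0006, 0, 0.0033, 0, -1.73, 0],
    [0.0008, 0, 0.0044, 0, -2.3, 0],
    [0.0009, 0, 0.0055, 0, -2.87, 0]
  ]
}}

```text
time: 15.55
tool_pos: [0.4083, 0.2663, 0.0685]
ee_rot: [1.554, 2.474, -0.197]
ft_force: [-0.9, 1.8, 1.2]
finger_gap: -0.0001
finger_force: 1.1
```

Request:
{"api": "drive_tool", "payload": {
  "rows": [
    [0.0002, 0, 0.0011, 0, -0.58, 0],
    [0.0004, 0, 0.0022, 0, -1.15, 0],
    [0.0006, 0, 0.0033, 0, -1.73, 0],
    [0.0008, 0, 0.0044, 0, -2.3, 0],
    [0.0009, 0, 0.0055, 0, -2.87, 0]
  ]
}}

```text
time: 16.18
tool_pos: [0.4085, 0.2659, 0.0629]
ee_rot: [1.53, 2.436, -0.233]
ft_force: [-1.1, 1.5, 1.2]
finger_gap: -0.0003
finger_force: 1.1
```

Request:
{"api": "drive_tool", "payload": {
  "rows": [
    [0, 0, 0, 0, 0, 0],
    [0, 0, 0, 0, 0, 0],
    [0, 0, 0, 0, 0, 0],
    [0, 0, 0, 0, 0, 0],
    [0, 0, 0, 0, 0, 0]
  ]
}}

```text
time: 16.8
tool_pos: [0.4086, 0.2658, 0.0631]
ee_rot: [1.531, 2.437, -0.232]
ft_force: [-0.8, 2.3, 1.8]
finger_gap: -0.0004
finger_force: 1.1
```

Request:
{"api": "drive_tool", "payload": {
  "rows": [
    [0, 0, 0, 0, 0, 0],
    [0, 0, 0, 0, 0, 0],
    [0, 0, 0, 0, 0, 0],
    [0, 0, 0, 0, 0, 0],
    [0, 0, 0, 0, 0, 0]
  ]
}}

```text
time: 17.42
tool_pos: [0.4086, 0.2658, 0.063]
ee_rot: [1.531, 2.437, -0.232]
ft_force: [-1.0, 2.1, 1.9]
finger_gap: 0.0001
finger_force: 1.1
```

Request:
{"api": "drive_tool", "payload": {
  "rows": [
    [0, 0, 0, 0, 0, 0],
    [0, 0, 0, 0, 0, 0],
    [0, 0, 0, 0, 0, 0],
    [0, 0, 0, 0, 0, 0],
    [0, 0, 0, 0, 0, 0]
  ]
}}

```text
time: 18.05
tool_pos: [0.4086, 0.2658, 0.063]
ee_rot: [1.531, 2.437, -0.232]
ft_force: [-1.1, 0.7, 1.9]
finger_gap: -0.0001
finger_force: 1.1
```

```bash
cat >> h.py <<'E'
def dialrect(f,t,S=6.0):
    "front view of dial, S px/mm, 80x80 mm, centre at middle; right = gauge -y"
    D=np.load(f); W=[];m=40
    for a,b in((-m,m),(m,m),(m,-m),(-m,-m)):
        yt=-.053-a/1e3; zt=-.001+.051+b/1e3   # tray frame rel hinge
        Y=yt*np.cos(t)+zt*np.sin(t); Z=.075-yt*np.sin(t)+zt*np.cos(t); W.append(np.r_[np.array([.4561,.1636])-.013*EX+Y*EY,Z])
    n=int(2*m*S); dst=np.float32([[0,0],[n,0],[n,n],[0,n]])
    return cv2.warpPerspective(D["p"],cv2.getPerspectiveTransform(proj("scene",np.array(W)).astype(np.float32),dst),(n,n),flags=cv2.INTER_CUBIC)
E
python3 - <<'E'
from h import *
tilt("t3")
L=[("set_scene.npz",0),("t2.npz",.195),("t3.npz",.30)]
I=[dialrect(f,t,3.3) for f,t in L]
def an(im,S=3.3):
    q=im.astype(float); n=im.shape[0]; v,u=np.mgrid[:n,:n]; a=(u-n/2)/S;b=(n/2-v)/S
    w=np.clip(q[...,:2].min(2)-q[...,2]-18,0,None)*(np.hypot(a,b)<12); h=np.array([(a*w).sum(),(b*w).sum()])/w.sum()
    r=np.hypot(a-h[0],b-h[1]); th=np.arctan2(a-h[0],b-h[1])
    red=np.clip(q[...,0]-q[...,1:].max(2)-20,0,None)*(abs(th)<1)*(r<48)
    print("hub",h.round(2),"all red",((th*red).sum()/red.sum()).round(3),"r",((r*red).sum()/red.sum()).round(1),end=" ")
    for lo,hi in((22,30),(30,36),(36,46)):
        k=red*((r>lo)&(r<hi)); print((lo,hi),round(k.sum()),((th*k).sum()/max(k.sum(),1)).round(3),end=" ")
    dk=np.clip(100-q.max(2),0,None)
    for lo,hi in((8,16),(14,22),(20,27)):
        k=dk*((r>lo)&(r<hi)&(abs(th)<.5)); k=np.clip(k-np.percentile(k[(r>lo)&(r<hi)&(abs(th)<.5)],60),0,None); print("needle",(lo,hi),((th*k).sum()/max(k.sum(),1)).round(3),end=" ")
    print()
for i in I: an(i)
X=patch("t3.npz",.3); o=np.zeros((264+264,792,3),np.uint8); o[:264]=np.hstack(I); o[264:524,:240]=X; o[264:524,240:500]=dialcrop("t3.npz",.3)
cv2.imwrite("pics/t3.png",o[...,::-1])
E
```

```text
t 18.05 f [-1.1  0.7  1.9] tip y,z 0.1057 -0.0301 tilt by tip 0.29648249789760067 tool lean 0.3011042624621857
tray slope tilt 0.2849880110333612 500
orange centroid -0.0105 0.0511 585
hub [-4.16 -4.69] all red 0.205 r 41.9 (22, 30) 6 0.286 (30, 36) 3768 0.276 (36, 46) 41354 0.217 needle (8, 16) 0.034 needle (14, 22) 0.037 needle (20, 27) 0.042 
hub [-5.57 -3.51] all red 0.207 r 41.4 (22, 30) 66 0.308 (30, 36) 3818 0.31 (36, 46) 40559 0.189 needle (8, 16) 0.247 needle (14, 22) 0.251 needle (20, 27) 0.239 
hub [-5.43 -3.93] all red 0.288 r 42.1 (22, 30) 0 0.0 (30, 36) 1922 0.305 (36, 46) 36832 0.275 needle (8, 16) 0.326 needle (14, 22) 0.324 needle (20, 27) 0.332
```

View pics/t3.png

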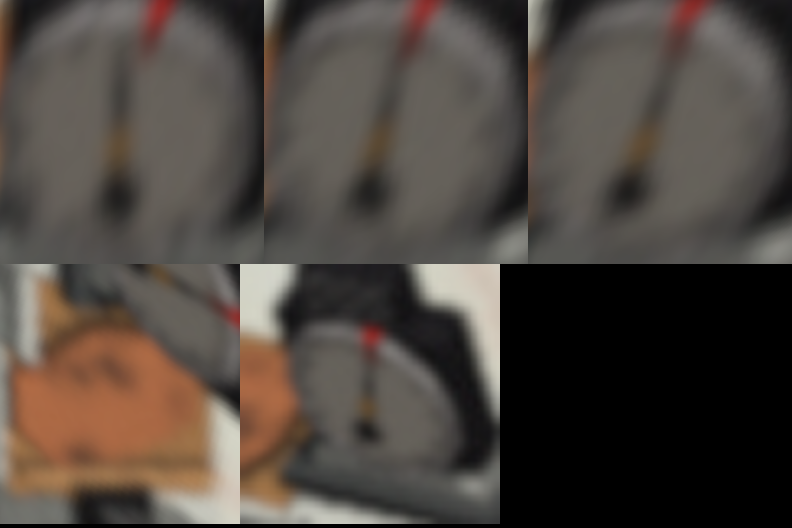

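```bash
python3 - <<'E'
from h import *
from scipy.optimize import least_squares
from scipy.ndimage import map_coordinates
def run(f,C,Rg,thr_in):
    p=np.load(f)["p"].astype(float)
    g=p.min(2); K,Rm,t=cam("scene")
    def toimg(ab): ab=np.atleast_2d(ab); return proj("scene",C+ab[:,:1]*-Rg[:,1]+ab[:,1:2]*Rg[:,2])
    # radial edge: steepest bright->dark along rays in model coords
    ang=np.radians(np.arange(-125,126,4)); rr=np.arange(.028,.048,.0003); pts=[]
    for th in ang:
        if 0.05<th<0.75: continue
        q=toimg(np.c_[np.sin(th)*rr,np.cos(th)*rr]); v=map_coordinates(g,[q[:,1],q[:,0]],order=3); k=np.argmin(np.gradient(v)); 
        if 3<k<len(rr)-3 and np.gradient(v)[k]<-1: pts.append([np.sin(th)*rr[k],np.cos(th)*rr[k]])
    pts=np.array(pts)
    s=least_squares(lambda x:np.hypot(pts[:,0]-x[0],pts[:,1]-x[1])-x[2],[0,0,.036],loss="soft_l1",f_scale=.0007)
    cx,cy,rad=s.x; res=np.abs(s.fun); print(f,"n",len(pts),"centre mm",(s.x*1e3).round(2),"res med mm",(np.median(res)*1e3).round(2))
    aa,bb=np.meshgrid(np.arange(-.005,.035,.0004)+cx,np.arange(.005,.045,.0004)+cy); q=toimg(np.c_[aa.ravel(),bb.ravel()])
    ch=[map_coordinates(p[...,i],[q[:,1],q[:,0]],order=1) for i in range(3)]
    red=np.clip(ch[0]-np.maximum(ch[1],ch[2])-20,0,None); a=aa.ravel()-cx;b=bb.ravel()-cy; r=np.hypot(a,b);th=np.arctan2(a,b)
    print(" all",((th*red).sum()/red.sum()).round(3),"r",((r*red).sum()/red.sum()*1e3).round(1),[(lo,round(((th*red)[(r>lo/1e3)&(r<lo/1e3+.003)]).sum()/max(red[(r>lo/1e3)&(r<lo/1e3+.003)].sum(),1e-6),3),int(red[(r>lo/1e3)&(r<lo/1e3+.003)].sum())) for lo in range(21,42,3)])
tcp=np.array([.3798,-.2174,.2672]); M=R.from_rotvec([-.8365,-2.6432,.956]).as_matrix(); Rg=np.column_stack([M[:,1],M[:,0],-M[:,2]])
run("held.npz",tcp+Rg@[-.013,0,.051-.1142],Rg,0)
for f,t in(("scene.npz",None),("set_scene.npz",0),("t1.npz",.047),("t2.npz",.196),("t3.npz",.296)):
    if t is None: Rg=R.from_euler('z',54.6,degrees=True).as_matrix(); C=np.array([.4726,-.3134,0])+Rg@[-.013,0,.051]
    else:
        Rg=(R.from_euler('z',25.7,degrees=True)*R.from_euler('x',-t)).as_matrix(); C=np.r_[.4561,.1636,.075]+Rg@[-.013,-.053,.05]
    run(f,C,Rg,0)
E
```

```text
held.npz n 52 centre mm [-0.44  1.19 38.96] res med mm 0.52
 all 0.325 r 34.0 [(21, np.float64(0.344), 394), (24, np.float64(0.34), 3874), (27, np.float64(0.331), 6662), (30, np.float64(0.323), 6644), (33, np.float64(0.321), 7027), (36, np.float64(0.319), 10034), (39, np.float64(0.323), 7291)]
scene.npz n 43 centre mm [-4.12  8.25 37.2 ] res med mm 0.71
 all 0.436 r 34.9 [(21, np.float64(0.558), 253), (24, np.float64(0.542), 1149), (27, np.float64(0.518), 3261), (30, np.float64(0.482), 5830), (33, np.float64(0.441), 8089), (36, np.float64(0.401), 7637), (39, np.float64(0.369), 4898)]
set_scene.npz n 45 centre mm [-1.02  2.75 39.62] res med mm 0.44
 all 0.261 r 35.7 [(21, np.float64(0.244), 153), (24, np.float64(0.242), 1148), (27, np.float64(0.245), 3025), (30, np.float64(0.249), 5449), (33, np.float64(0.258), 7565), (36, np.float64(0.265), 8166), (39, np.float64(0.272), 6223)]
t1.npz n 41 centre mm [-1.53  2.18 40.1 ] res med mm 0.42
 all 0.279 r 36.4 [(21, np.float64(0.254), 94), (24, np.float64(0.251), 836), (27, np.float64(0.258), 2347), (30, np.float64(0.265), 4475), (33, np.float64(0.276), 6734), (36, np.float64(0.283), 7764), (39, np.float64(0.29), 6476)]
t2.npz n 39 centre mm [-0.73  3.01 39.6 ] res med mm 0.49
 all 0.256 r 35.9 [(21, np.float64(0.202), 175), (24, np.float64(0.215), 990), (27, np.float64(0.225), 2503), (30, np.float64(0.235), 4827), (33, np.float64(0.251), 7210), (36, np.float64(0.264), 7944), (39, np.float64(0.277), 6069)]
t3.npz n 41 centre mm [ 0.06  3.55 39.12] res med mm 0.41
 all 0.244 r 35.4 [(21, np.float64(0.177), 64), (24, np.float64(0.183), 719), (27, np.float64(0.189), 2592), (30, np.float64(0.208), 5291), (33, np.float64(0.236), 7644), (36, np.float64(0.261), 7792), (39, np.float64(0.285), 5112)]
```

```bash
cat > fit.py <<'E'
from h import *
from scipy.optimize import least_squares
tcp=np.array([.3798,-.2174,.2672]); M=R.from_rotvec([-.8365,-2.6432,.956]).as_matrix()
poses=[("held.npz",None),("scene.npz",None),("set_scene.npz",0),("t1.npz",.047),("t2.npz",.196),("t3.npz",.296)]
def frame(i,dy=0):
    f,t=poses[i]
    if i==0: Rg=R.from_euler('z',0).as_matrix()@np.column_stack([M[:,1],M[:,0],-M[:,2]]); return Rg,tcp+Rg@[-.013,0,.051-.1142]
    if i==1: Rg=R.from_euler('z',np.radians(54.6)+dy).as_matrix(); return Rg,np.array([.4735,-.3115,0])+Rg@[-.013,0,.051]
    Rg=(R.from_euler('z',np.radians(25.7)+dy)*R.from_euler('x',-t)).as_matrix(); return Rg,np.r_[.4571,.1656,.075]+Rg@[-.013,-.053,.05]
v,u=np.mgrid[:480,:640]
obs=[]
for i,(f,t) in enumerate(poses):
    Rg,C=frame(i); p=np.load(f)["p"].astype(float); c=proj("scene",C)[0]
    near=np.hypot(u-c[0],v-c[1])
    cen=lambda w:np.array([(u*w).sum(),(v*w).sum()])/w.sum()
    sat=p[...,0]-p[...,1:].max(2)
    red=np.clip(sat-.25*sat[(near<22)&(p[...,0]>2.2*p[...,1])&(u>c[0]-5)].max(),0,None)*(near<24)*(p[...,0]>1.7*p[...,1])
    yel=p[...,:2].min(2)-p[...,2]; yel=np.clip(yel-.4*yel[near<6].max(),0,None)*(near<7); h=cen(yel)
    hr=np.hypot(u-h[0],v-h[1]); br=np.median(p.max(2)[(hr<9)]); dk=np.clip(.6*br-p.max(2),0,None)*((v>h[1]+1.5)&(hr<9.5)); 
    obs.append((cen(red),h,cen(dk))); print(f,np.round(obs[-1],2).tolist(),"c",c.round(1))
def model(x,i):
    beta,rm,hr,hh,rt,ht,nh=x[:7]; dy=0 if i==0 else x[7] if i==1 else x[8]; off=x[9+2*i:11+2*i]
    Rg,C=frame(i,dy); th=nh if i==0 else (poses[i][1] or 0)
    P=lambda r,a,h:C+Rg@[-h,-r*np.sin(a),r*np.cos(a)]
    return proj("scene",[P(rm,beta,hr),P(0,0,hh),P(-rt,th,ht)])+off*100
def res(x):
    e=[((model(x,i)-np.array(obs[i]))/.25).ravel() for i in range(6)]
    pr=[(x[1]-.031)/.003,(x[2]-.001)/.0015,(x[3]-.003)/.002,(x[5]-.003)/.002,x[7]/.015,x[8]/.015]+[x[6]/.03]+list(x[9:]*100/3)
    return np.r_[np.concatenate(e),pr]
x0=np.r_[.3,.029,.001,.003,.01,.003,0,0,0,np.zeros(12)]
s=least_squares(res,x0,x_scale=np.r_[.1,.01,.01,.01,.01,.01,.1,.01,.01,np.full(12,.01)]); cov=np.linalg.inv(s.jac.T@s.jac)
print(s.x[:9].round(4),"sd",np.sqrt(np.diag(cov))[:9].round(4)); print((s.x[9:]*100).round(2).tolist())
for i in range(6): print(poses[i][0],(model(s.x,i)-np.array(obs[i])).round(2).tolist())
E
python3 fit.py
```

```text
held.npz [[380.98, 346.18], [375.04, 363.38], [374.69, 370.36]] c [374.9 362.7]
scene.npz [[433.84, 388.68], [426.25, 397.24], [425.02, 400.37]] c [426.  395.8]
set_scene.npz [[322.4, 242.8], [317.72, 251.4], [317.7, 255.15]] c [319.1 250.3]
t1.npz [[321.05, 241.52], [316.82, 250.34], [316.88, 254.12]] c [318.3 249.3]
t2.npz [[316.14, 237.23], [314.04, 247.35], [313.66, 251.09]] c [315.5 246.3]
t3.npz [[312.82, 234.59], [312.06, 245.64], [311.97, 249.39]] c [313.5 244.4]
[ 2.961e-01  3.750e-02 -2.000e-04  3.900e-03  1.490e-02  4.200e-03
  3.100e-03 -3.300e-03  2.900e-03] sd [0.0084 0.0007 0.001  0.0011 0.0007 0.0011 0.0247 0.0147 0.0145]
[-0.08, 0.06, 0.17, -0.11, -0.67, 0.08, -0.69, 0.06, -0.88, 0.01, -0.7, 0.13]
held.npz [[0.01, -0.31], [-0.03, 0.1], [0.02, 0.21]]
scene.npz [[-0.31, -0.04], [0.03, 0.08], [0.28, -0.04]]
set_scene.npz [[0.1, 0.17], [0.01, -0.07], [-0.1, -0.1]]
t1.npz [[0.02, 0.05], [0.09, -0.0], [-0.1, -0.04]]
t2.npz [[-0.01, 0.11], [-0.13, -0.07], [0.15, -0.04]]
t3.npz [[0.09, 0.28], [-0.04, -0.16], [-0.04, -0.12]]
```

A joint fit over six views puts the band at 0.296 ± 0.01 rad and the tray is at 0.296, so the needle is centred. I'll let it rest a little longer, then hand in.

Request:
{"api": "drive_tool", "payload": {
  "rows": [
    [0, 0, 0, 0, 0, 0],
    [0, 0, 0, 0, 0, 0],
    [0, 0, 0, 0, 0, 0],
    [0, 0, 0, 0, 0, 0],
    [0, 0, 0, 0, 0, 0]
  ]
}}

```text
time: 18.73
tool_pos: [0.4086, 0.2658, 0.063]
ee_rot: [1.531, 2.437, -0.232]
ft_force: [-1.3, 0.6, 1.5]
finger_gap: -0.0003
finger_force: 1.1
```

Request:
{"api": "drive_tool", "payload": {
  "rows": [
    [0, 0, 0, 0, 0, 0],
    [0, 0, 0, 0, 0, 0],
    [0, 0, 0, 0, 0, 0],
    [0, 0, 0, 0, 0, 0],
    [0, 0, 0, 0, 0, 0]
  ]
}}

```text
time: 19.35
tool_pos: [0.4086, 0.2658, 0.063]
ee_rot: [1.531, 2.437, -0.232]
ft_force: [-0.7, 1.0, 1.7]
finger_gap: 0.0001
finger_force: 1.0
```

```bash
python3 - <<'E'
from h import *
tilt("t4")
a=np.load("t3.npz")["p"].astype(int);b=np.load("t4.npz")["p"].astype(int)
print("change since t3",np.abs(a-b)[225:275,270:345].max())
print(workorder.hand_in())
E
```

```text
t 19.35 f [-0.7  1.   1.7] tip y,z 0.1057 -0.0301 tilt by tip 0.2963405624573024 tool lean 0.3010742564647112
tray slope tilt 0.2858771224637281 489
orange centroid -0.0105 0.051 591
change since t3 6
the job is handed in; nothing more can be done
None
```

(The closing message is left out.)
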